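Clamp the loaded wax-mould press

TASK

One of the two small mould presses has a teal mould block in it, but it is not clamped yet. Flip that press's black-handled cam lever over from upright until it snaps past centre and stays fully down, so that the mould is clamped where it lies, then let go. Leave the lever of the empty press as it is.

Things in the scene. Friction and masses are not known exactly. Their poses are not given: they have to be found in the camera images.
- lever_a_tip (a point): Very tip of the loaded press's lever, on its centre line. x axis: along the lever, hinge to tip; y: parallel to the level hinge; z: the way the lever moves as it closes; all turn with it. Tip is 110 mm from the hinge, which lies 114 mm above the table. Steel bar 14 wide, 8 thick, then from 45 mm out a black round grip, 18 thick. It closes over the press's robot side (-x), yaw up to 0.45 rad.
- lever_a (a joint): Angle of that lever, rad: 0 = open stop, leaning 10 degrees back from upright; 1.57 = fully down, 10 degrees above level. Light at first; from about 0.5 springs resist (1 to 3 N at the grip). Centre is at about 1.2: let go before it, the lever springs part-way back; past it the springs snap it to the stop at 1.57, where it stays.
- mould_center (a point): Centre of the teal mould, 84 x 56 x 30 mm, lying loose in the loaded press, underside 12 mm above the table, its ends showing on both sides of the beam. The press is fixed: grey base 130 x 116 x 12, two posts, aluminium crossbeam (top 96 mm above the table) with the lever's hinge on its middle between two cheeks, 34 mm over both, 126 mm high.
- lever_b (a joint): Angle of the lever of the empty press, the same in build, rad: 0 = open. It is to be left alone.
Mind the look-alikes: they are no part of the job. Leave any red look-alike of the part that bears lever_b alone.

How it is judged:
By the outcome, as a careful person would: the job done as asked, in the order asked, and still so for the second after the job is handed in, with the robot touching nothing.
It also fails if it takes over 32 s, if anything falls off the work surface, if the arm or the gripper's body presses on something with over 40 N, if the wrist force passes 120 N, or if a joint passes its speed limit or range.

ROBOT

A 6-joint arm with a two-finger parallel gripper is mounted at the origin on the work surface. World frame = base frame: x ahead of the robot, y to its left, z up, the work surface at z = 0. Lengths are in mm, angles in rad, forces in N, time in s.
With the tool pointing down it reaches from about 400 to 825 mm from the base axis. Payload 7 kg.
Tool frame: the origin (TCP) lies at the very end of the fingers, on their centre line; the grasp point (between the pads) lies 19 mm behind it; z points along the fingers, y is the direction in which the jaws open and shut (so a half turn about z gives the same grasp; the last joint's range is limited). The gripper opens to 88 mm and grips with 3 to 60 N. Pads are 19 mm wide; open, the fingers measure 130 mm over their backs; the gripper's body (78 mm by 193 mm) begins 47 mm behind the grasp point.
Start: joints at [-1.061, 0.359, 0.012, 0, -1.224, -0.288], TCP at [148.465, -658.448, 198.061] pointing down, gripper open.
Joint ranges: [-3.07, 3.07], [-1.43, 2.12], [-1.02, 1.25], [-3.03, 1.67], [-3.05, -0], [-3.03, 3.03]. Speed limits (rad/s): [2.39, 2.39, 3.01, 3.14, 3.14, 3.14].

INTERFACE

Orientations are given as a unit quaternion [x, y, z, w].
In Python, from plant import bot gives the robot as it stands. Calls block until the motion is done:
- bot.move_ptp(position, orientation): joint-space move of the TCP to a pose.
- bot.line_to(position, velocity=150, ori=None): straight line of the TCP; ori=None keeps the orientation; velocity is the mean speed in mm/s.
- bot.move_joints(angles): joint-space move.
- bot.move_gripper(opening, force=None): finger opening in mm; force is the grip in N (None keeps the last); returns when the fingers have stopped.
- bot.pause(seconds).
- bot.solve_ik(position, orientation): joint angles nearest the present ones, or None.
- bot.read_state(): the state.
- bot.camera(name): name is "scene" or "top"; returns the picture (420x560x3 uint8, red, green, blue); there is no depth.
- bot.get_calibration(name): a dict with "fx", "fy", "cx", "cy" (pixels), "view" (4x4, takes a point from world to camera coordinates). Camera axes: x right, y up, looking along -z (the intrinsics and any distortion apply to the point x, -y, -z); pixel columns grow to the right and rows downward; lengths in mm; the calibration is good to about 2 mm. A picture is of the moment at which its call begins. get_calibration takes no time and is no camera call.
A pose or a line that the arm cannot do raises bot.Unreachable and nothing moves.
- bot.close_job(): hands the job in, once; it reports no verdict.
The state is a dict: "t": time; "joint_pos": joint angles; "qvel": joint speeds; "tau": joint torques, N m; "tcp_pos": TCP position; "eef_rot": TCP orientation; "contact_force": force on the tool from outside, world axes, zero at the start; "moment": the same for the moment, N m; "width": finger opening in mm.
Only numpy, scipy, OpenCV 4.12 (cv2) and the standard library are available. Lean on these libraries where they do the work, as an engineer would, in place of code of your own. Each camera call takes 0.05 s, during which the arm holds its last target.

## Working session

There is one attempt and no reset: what is moved stays moved. The work goes in short steps, each a Python script; the robot and the scene stay as the last script left them, time stands still between calls to the robot, and variables do not carry over. Pictures are saved under pics/ and viewed, and the job is handed in when it is done.

```bash
mkdir -p pics; ls; python3 - <<'E'
from plant import bot
import cv2
for n in ("scene","top"):
    cv2.imwrite(f"pics/{n}0.png",bot.camera(n)[:,:,::-1]); print(n,bot.get_calibration(n))
s=bot.read_state();print(s)
E
```

```text
pics
scene {'fx': 496.55733404885683, 'fy': 496.55733404885683, 'cx': 279.54351619325377, 'cy': 212.0642032994201, 'view': array([[-2.45760423e-01,  9.69327267e-01, -2.54255661e-03,
         6.88859846e+01],
       [-7.01415948e-01, -1.76023317e-01,  6.90674641e-01,
         2.81691109e+02],
       [ 6.69042213e-01,  1.71523882e-01,  7.23161168e-01,
        -1.51977487e+03],
       [ 0.00000000e+00,  0.00000000e+00,  0.00000000e+00,
         1.00000000e+00]])}
top {'fx': 485.6164521800596, 'fy': 485.6164521800596, 'cx': 281.4402809238015, 'cy': 209.35477984359002, 'view': array([[-2.07792178e-02, -9.99778776e-01, -3.25930706e-03,
         6.13741278e+01],
       [ 9.88576587e-01, -2.10329351e-02,  1.49244587e-01,
        -5.39192764e+02],
       [-1.49280123e-01, -1.20888883e-04,  9.88794938e-01,
        -1.21623003e+03],
       [ 0.00000000e+00,  0.00000000e+00,  0.00000000e+00,
         1.00000000e+00]])}
{'t': 0.1, 'joint_pos': array([-1.06090215e+00,  3.59318619e-01,  1.11554355e-02, -2.95748465e-04,
       -1.22409911e+00, -2.88093892e-01]), 'qvel': array([-0.00089289, -0.00109086,  0.00254182,  0.00171473, -0.00143359,
       -0.00104929]), 'tau': array([-1.52602523e-03, -5.84161627e+01,  2.93753922e+01,  7.01563016e+00,
        1.02089092e-02, -5.86964052e-05]), 'tcp_pos': array([ 148.34754327, -658.00864423,  197.21869923]), 'eef_rot': array([-1.10622891e-01,  9.93862173e-01,  7.29425588e-04, -1.56640609e-04]), 'contact_force': array([-0.0125231 ,  0.20508308, -0.15733621]), 'moment': array([ 0.01699918, -0.00055301, -0.01324821]), 'width': 87.62372897395706}
```

View pics/scene0.png

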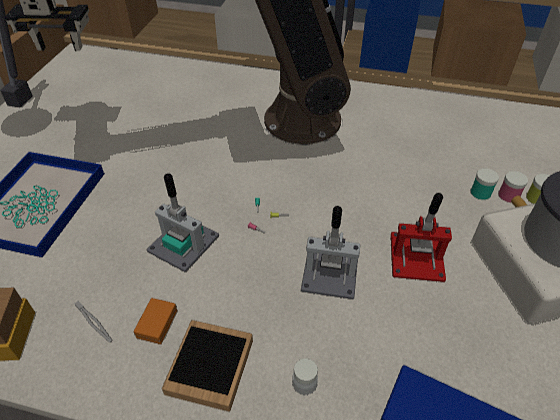

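View pics/top0.png

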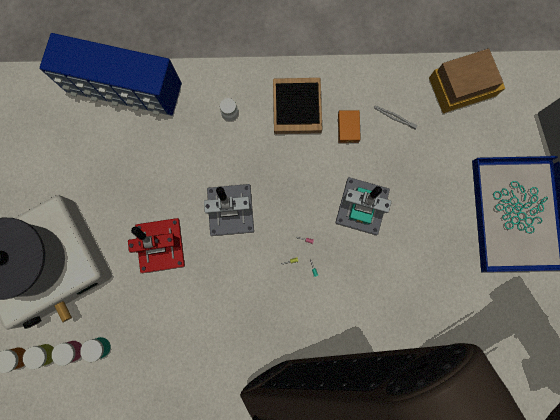

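The loaded press (teal mould) is at about (182,235) in the scene view and (363,205) in the top view. The empty grey press and the red look-alike are to its left in the top view. I'll zoom in on the loaded press.

```bash
python3 - <<'E'
import cv2,numpy as np
a=cv2.imread("pics/scene0.png")[165:275,135:230]; b=cv2.imread("pics/top0.png")[165:245,325:405]
a=cv2.resize(a,None,fx=5,fy=5,interpolation=cv2.INTER_CUBIC)
b=cv2.resize(b,None,fx=7,fy=7,interpolation=cv2.INTER_CUBIC)
cv2.imwrite("pics/sc_z.png",a);cv2.imwrite("pics/top_z.png",b)
E
```

```text
(no output)
```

View pics/sc_z.png

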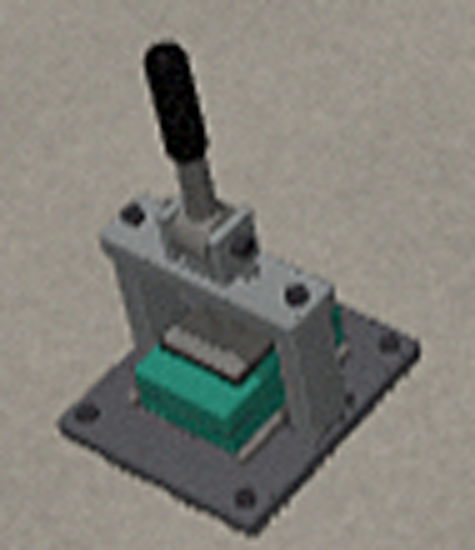

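View pics/top_z.png

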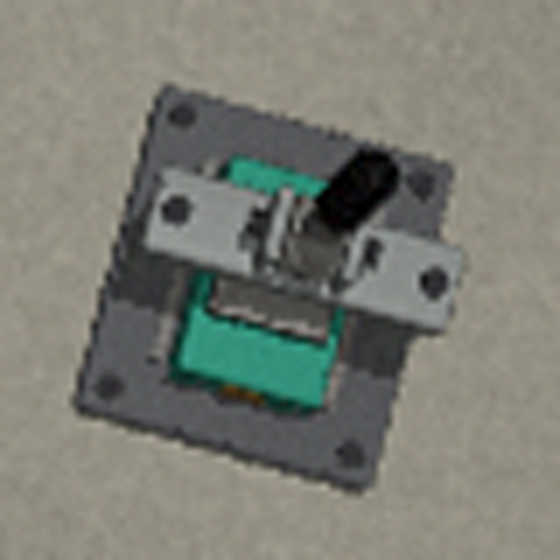

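```bash
cat > h.py <<'E'
import numpy as np
from plant import bot
def proj(n,P):
    c=bot.get_calibration(n);P=np.atleast_2d(P);p=P@c["view"][:3,:3].T+c["view"][:3,3]
    return np.c_[c["cx"]+c["fx"]*p[:,0]/-p[:,2], c["cy"]-c["fy"]*p[:,1]/-p[:,2]]
def atz(n,uv,z):
    c=bot.get_calibration(n);R=c["view"][:3,:3];t=c["view"][:3,3];o=-R.T@t
    uv=np.atleast_2d(uv)
    d=np.c_[(uv[:,0]-c["cx"])/c["fx"],-(uv[:,1]-c["cy"])/c["fy"],-np.ones(len(uv))]@R
    return o+d*((z-o[2])/d[:,2])[:,None]
E
python3 - <<'E'
from h import *
T=lambda l:np.array(l)/7.+[324.57,164.57]
S=lambda l:np.array(l)/5.+[134.6,164.6]
ct=atz("top",T([(165,88),(452,165),(368,490),(80,408)]),12);print(ct.round(1),ct.mean(0), np.linalg.norm(np.roll(ct,-1,0)-ct,axis=1))
cs=atz("scene",S([(60,423),(255,525),(419,348)]),12);print(cs.round(1),(cs[0]+cs[2])/2,np.linalg.norm(cs[1:]-cs[:-1],axis=1))
d=ct[0]+ct[1]-ct[2]-ct[3];print("yaw",np.arctan2(d[1],d[0]))
# beam-top corners z=96
bt=atz("top",T([(163,172),(465,250),(443,330),(147,247)]),96);print(bt.round(1),bt.mean(0),np.linalg.norm(np.roll(bt,-1,0)-bt,axis=1))
e=bt[0]+bt[3]-bt[1]-bt[2];print("yawb",np.arctan2(-e[0],e[1]))
bs=atz("scene",S([(101,237),(290,325),(333,288),(147,198)]),96);print(bs.round(1),bs.mean(0))
for yaw in (-.25,):
  h=np.r_[bt.mean(0)[:2],114];u=np.array([np.cos(yaw),np.sin(yaw),0])
  tip=h+110*(np.cos(np.radians(10))*np.array([0,0,1])+np.sin(np.radians(10))*u)
  print(tip,(proj("top",tip)-[324.57,164.57])*7,(proj("scene",tip)-[134.6,164.6])*5)
E
```

```text
[[ 627.9 -130.    12. ]
 [ 595.7 -237.9   12. ]
 [ 472.4 -199.8   12. ]
 [ 505.6  -93.    12. ]] [ 550.42168027 -165.17532814   12.        ] [112.5970429  129.06453544 111.83789542 127.79911263]
[[ 596.2 -238.4   12. ]
 [ 629.4 -128.5   12. ]
 [ 511.7  -91.8   12. ]] [ 553.95625159 -165.06383813   12.        ] [114.76196234 123.25754752]
yaw -0.2971709741647564
[[ 579.3 -116.2   96. ]
 [ 548.9 -221.9   96. ]
 [ 520.5 -212.5   96. ]
 [ 552.4 -109.4   96. ]] [ 550.29900232 -164.99552363   96.        ] [109.94397612  29.91083387 107.95393596  27.73092288]
yawb -0.28983020165034223
[[ 551.4 -221.1   96. ]
 [ 580.5 -119.1   96. ]
 [ 555.3 -108.6   96. ]
 [ 523.4 -210.9   96. ]] [ 552.66987935 -164.94758791   96.        ]
[ 568.80648872 -169.72126077  222.32885283] [[385.05106091 125.28448503]] [[143.20845652  74.30821771]]
```

```bash
cat >> h.py <<'E'
from scipy.spatial.transform import Rotation as Ro
yaw=-0.293; H=np.array([551.5,-165,114.]); u=np.array([np.cos(yaw),np.sin(yaw),0]); k=np.array([0,0,1.])
w=np.cross(k,u)
def quat(s):
    y=s*w; z=-k; return Ro.from_matrix(np.c_[np.cross(y,z),y,z]).as_quat()
def tcp(th,r=85,gap=0):
    a=th-np.radians(10); d=-np.sin(a)*u+np.cos(a)*k; n=np.cos(a)*u+np.sin(a)*k
    return H+r*d+(9+gap)*n+9.5*u
E
python3 - <<'E'
from h import *
import cv2
for a in np.radians([-10,-5,0,5,10]):
  t=H+110*(np.cos(a)*k-np.sin(a)*u);g=H+45*(np.cos(a)*k-np.sin(a)*u)
  print(a,[((proj("top",p)-[324.57,164.57])*7).round(0).tolist()+((proj("scene",p)-[134.6,164.6])*5).round(0).tolist() for p in (t,g)])
st=bot.read_state();P=H+75*u; P[2]=330
for s in (1,-1): print(s,bot.solve_ik(P,quat(s)))
s=min((1,-1),key=lambda s:abs(np.array(bot.solve_ik(P,quat(s)))[5]-st["joint_pos"][5]))
p0=st["tcp_pos"].copy();p0[2]=330
bot.move_gripper(0,10)
bot.line_to(p0,200); bot.move_ptp(P,quat(s))
st=bot.read_state();print(s,st["t"],st["tcp_pos"],st["width"])
cv2.imwrite("pics/s1.png",bot.camera("scene")[:,:,::-1])
E
```

```text
-0.17453292519943295 [[[387.0, 122.0], [140.0, 76.0]], [[342.0, 193.0], [184.0, 171.0]]]
-0.08726646259971647 [[[381.0, 150.0], [155.0, 60.0]], [[339.0, 204.0], [189.0, 164.0]]]
0.0 [[[374.0, 178.0], [170.0, 45.0]], [[337.0, 215.0], [195.0, 159.0]]]
0.08726646259971647 [[[366.0, 207.0], [185.0, 33.0]], [[334.0, 226.0], [201.0, 153.0]]]
0.17453292519943295 [[[358.0, 236.0], [201.0, 22.0]], [[331.0, 237.0], [207.0, 149.0]]]
1 [ 0.00825359  0.26930757  0.17820978  0.         -1.47969854 -1.87204991]
-1 [ 0.00825359  0.26930757  0.17820978  0.         -1.47969854  1.26954274]
-1 4.7167 [ 623.06657441 -187.37487571  330.02049257] 0.48288798200952077
```

View pics/s1.png

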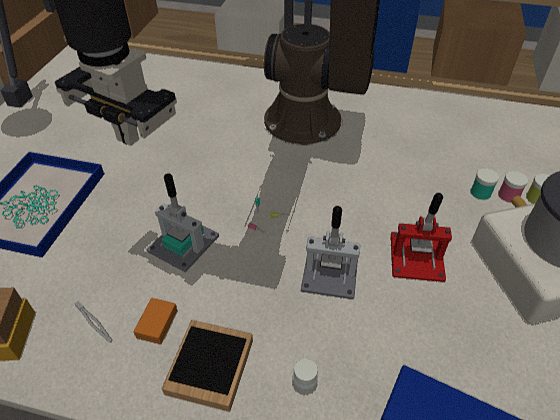

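```bash
python3 - <<'E'
from h import *
import cv2
print(proj("scene",bot.read_state()["tcp_pos"]),proj("top",bot.read_state()["tcp_pos"]))
cv2.imwrite("pics/t1.png",bot.camera("top")[:,:,::-1])
E
```

```text
[[131.77082223 153.57347264]] [[397.42228894 145.15232699]]
```

View pics/t1.png

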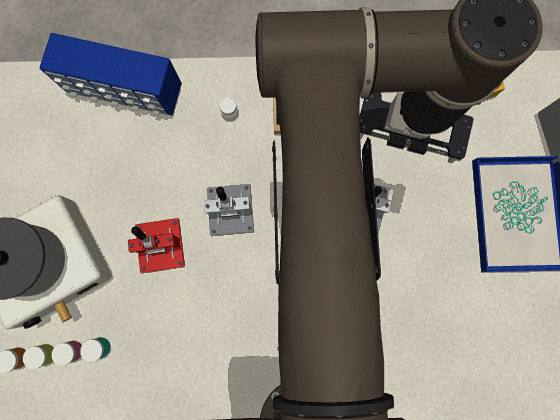

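The closed fingertips are at about (128,142) in the scene view, where the TCP projects to (132,154), so they match. The jaw bar is parallel to the press beam. Next I'll lower behind the lever and push.

```bash
python3 - <<'E'
from h import *
import cv2
s=lambda:bot.read_state()
P=H+75*u; P[2]=198; bot.line_to(P,150)
for th in (0,.2,.4,.6,.8):
    bot.line_to(tcp(th),80); x=s(); print(th,x["t"],x["tcp_pos"].round(1),tcp(th).round(1),x["contact_force"].round(1))
cv2.imwrite("pics/s2.png",cv2.resize(bot.camera("scene")[90:280,60:300,::-1],None,fx=3,fy=3,interpolation=cv2.INTER_CUBIC))
E
```

```text
0 6.525 [ 583.6 -174.6  196.7] [ 583.2 -174.6  196.1] [ 0.5  0.3 -0.2]
0.2 6.8917 [ 567.  -169.6  199.6] [ 567.1 -169.7  199.2] [-0.3 -0.5  0.1]
0.4 7.2583 [ 550.7 -164.7  199.1] [ 550.8 -164.8  198.9] [-1.  -0.5 -0. ]
0.6 7.625 [ 534.9 -160.   195.3] [ 534.9 -160.   195.1] [ 0.8 -0.1  0.4]
0.8 7.9917 [ 520.1 -155.5  188.3] [ 519.9 -155.5  188.2] [ 0.6 -0.1  0. ]
```

View pics/s2.png

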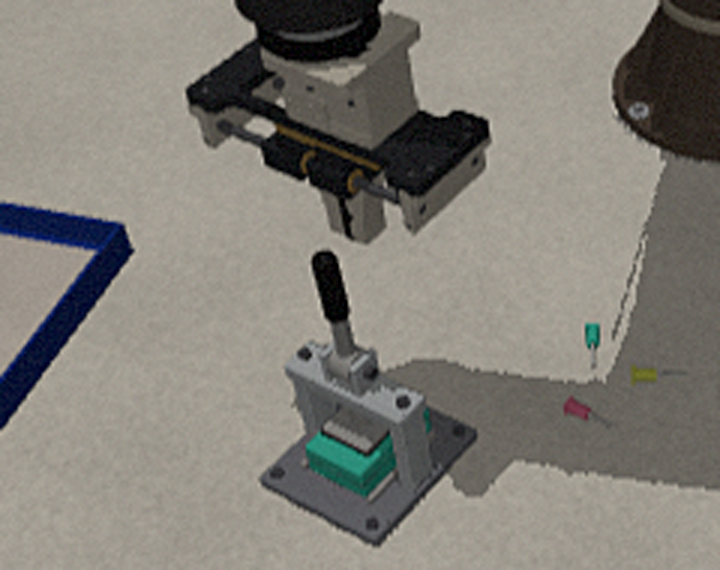

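The lever is still upright and I felt no contact. I'll compare where the fingertips appear in the image with the reported TCP.

```bash
python3 - <<'E'
from h import *
import cv2
x=bot.read_state(); p=x["tcp_pos"]
print(p,(proj("scene",p)-[60,90])*3, x["eef_rot"],quat(-1), proj("top",p),proj("top",p+190*k))
im=bot.camera("top"); cv2.imwrite("pics/t2.png",im[:,:,::-1])
E
```

```text
[ 520.37397342 -155.58891588  188.46325375] [[363.65162298 262.04864299]] [ 9.89308726e-01 -1.45836123e-01  2.47965705e-04  9.49239742e-05] [ 0.98928805 -0.14597653  0.          0.        ] [[371.54515537 206.44497147]] [[389.62486493 190.87739256]]
```

View pics/t2.png

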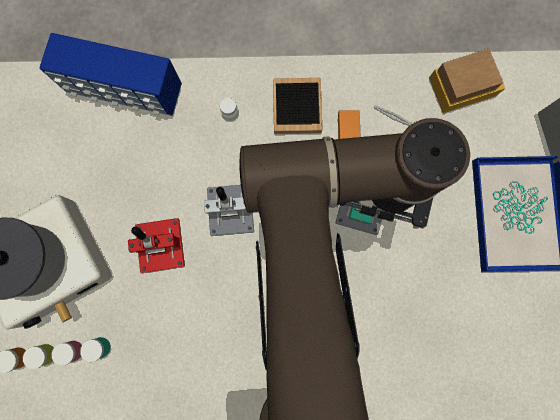

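```bash
python3 - <<'E'
from h import *
import cv2
from scipy.optimize import least_squares
T=lambda l:np.array(l)/7.+[324.57,164.57]
S=lambda l:np.array(l)/5.+[134.6,164.6]
for t,sc in (((376,162),(163,50)),((335,212),(187,160))):
    r=least_squares(lambda P:np.r_[(proj("top",P)[0]-T(t)),(proj("scene",P)[0]-S(sc))],H+100*k)
    d=r.x-H;print(r.x,r.fun, "u,w,z",d@u,d@w,d[2])
im=bot.camera("scene")[80:250,90:260,::-1]
cv2.imwrite("pics/s3.png",cv2.resize(im,None,fx=3.5,fy=3.5,interpolation=cv2.INTER_CUBIC))
E
```

```text
[ 556.40112175 -165.69278162  225.5955443 ] [ 0.05051568 -0.02003323  0.0493367   0.00589355] u,w,z 4.892337427845428 0.7523132975053032 111.59554430024409
[ 553.04880334 -166.35246804  159.0862721 ] [ 0.7701423  -0.29746731  0.7429739   0.08406451] u,w,z 1.8734234677041555 -0.8474940115533249 45.0862720954546
```

View pics/s3.png

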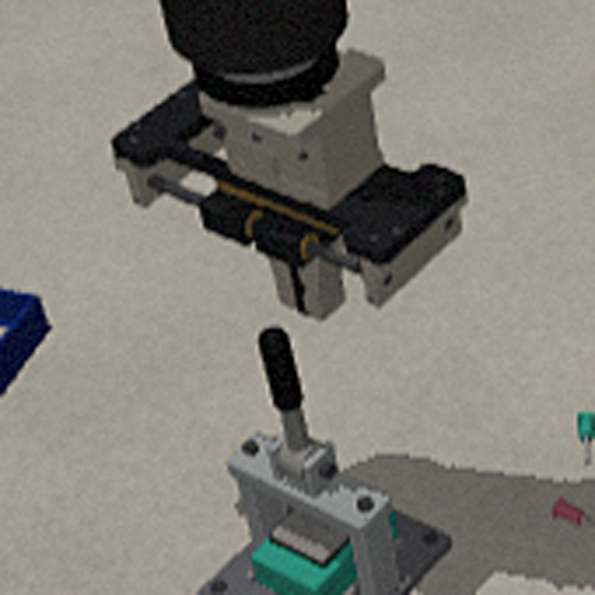

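```bash
python3 - <<'E'
from h import *
import cv2
p=np.array([148.3,-658,197.2]);y=Ro.from_quat([-.1106,.99386,0,0]).as_matrix()[:,1]
print(y,[proj("scene",p+s*y*44+dz*k).round(0).tolist() for s in(1,-1) for dz in (0,30)])
p=np.array([623.07,-187.37,330]);print([proj("scene",p+dz*k).round(0).tolist() for dz in (0,30)])
a=cv2.resize(cv2.imread("pics/scene0.png")[0:80,0:110],None,fx=5,fy=5,interpolation=cv2.INTER_CUBIC)
b=cv2.resize(cv2.imread("pics/s1.png")[50:180,50:190],None,fx=4,fy=4,interpolation=cv2.INTER_CUBIC)
c=np.zeros((max(a.shape[0],b.shape[0]),700,3),np.uint8);cv2.imwrite("pics/za.png",a);cv2.imwrite("pics/zb.png",b)
E
```

```text
[-0.21984402  0.97553504  0.        ] [[[79.0, 59.0]], [[76.0, 49.0]], [[48.0, 58.0]], [[44.0, 49.0]]]
[[[132.0, 154.0]], [[128.0, 140.0]]]
```

View pics/za.png

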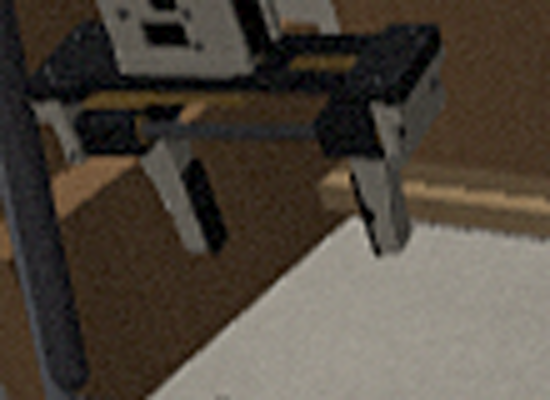

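View pics/zb.png

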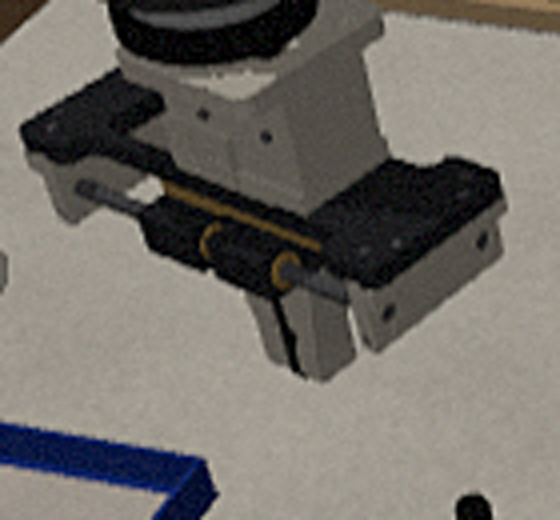

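The fingertips appear about 25 mm higher in the image than the reported TCP puts them. That holds in all three pictures, including the start view. The press heights agree between the two cameras, and the fingers passed over the lever without contact. So the real tool end sits about 25 mm above the reported one. I'll correct for that and retry, watching the force.

```bash
python3 - <<'E'
from h import *
import cv2
s=lambda:bot.read_state()
D=np.array([0,0,-25.])
p=s()["tcp_pos"].copy();p[2]=255;bot.line_to(p,250)
P=H+70*u;P[2]=255;bot.line_to(P,250);P[2]=tcp(0.1,78)[2]-25;bot.line_to(P,200)
for th in (0.1,.3,.5,.7,.8):
    bot.line_to(tcp(th,78)+D,80); x=s(); print(th,x["t"],x["tcp_pos"].round(1),x["contact_force"].round(1))
    if np.linalg.norm(x["contact_force"])>25: break
im=bot.camera("scene")[100:280,90:260,::-1]
cv2.imwrite("pics/s4.png",cv2.resize(im,None,fx=3.3,fy=3.3,interpolation=cv2.INTER_CUBIC))
E
```

```text
0.1 10.4333 [ 575.2 -172.   166.6] [ 0.2 -0.2 -0.8]
0.3 10.7833 [ 559.5 -167.4  167.7] [0.2 0.2 0.2]
0.5 11.1333 [ 545.1 -163.   166. ] [ 2.  -0.4  0.2]
0.7 11.4833 [ 530.9 -158.6  161.3] [3.2 0.6 1.6]
0.8 11.7333 [ 523.9 -156.6  157.6] [2.  0.1 2.4]
```

View pics/s4.png

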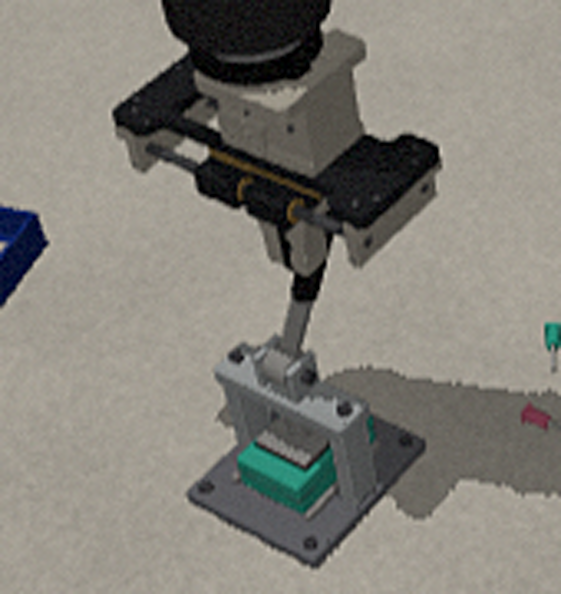

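The fingers are now behind the grip, at about (310,265) in the crop. The lever leans toward the robot and pushes back with about 3 N. I'll continue past centre.

```bash
python3 - <<'E'
from h import *
import cv2
s=lambda:bot.read_state()
D=np.array([0,0,-25.])
for th in (0.9,1.0,1.1,1.2,1.3,1.4,1.47):
    bot.line_to(tcp(th,78)+D,70); x=s(); print(th,x["t"],x["tcp_pos"].round(1),x["contact_force"].round(1))
    if np.linalg.norm(x["contact_force"])>20: break
cv2.imwrite("pics/s5a.png",bot.camera("scene")[:,:,::-1])
p=s()["tcp_pos"].copy();p[2]=230;bot.line_to(p,150)
im=bot.camera("scene")[100:280,90:260,::-1];print(s()["t"])
cv2.imwrite("pics/s5.png",cv2.resize(im,None,fx=3.3,fy=3.3,interpolation=cv2.INTER_CUBIC))
E
```

```text
0.9 12.0417 [ 517.2 -154.7  153.2] [1.3 0.7 2.2]
1.0 12.3 [ 511.2 -153.   148.3] [ 0.7 -0.   0.5]
1.1 12.5583 [ 505.5 -151.3  142.7] [0.4 0.6 1. ]
1.2 12.8167 [ 500.5 -149.9  136.7] [-0.4  0.1  0.3]
1.3 13.075 [ 496.3 -148.5  130.3] [-0.4  0.9 -0.1]
1.4 13.3333 [ 492.7 -147.4  123.5] [ 0.3 -0.3  0.4]
1.47 13.5833 [ 490.7 -146.8  118.6] [ 1.   0.2 -0.5]
14.575
```

View pics/s5.png

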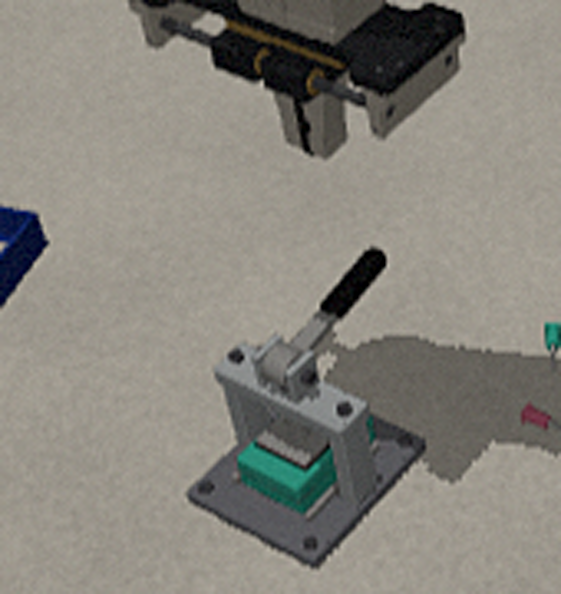

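```bash
python3 - <<'E'
from h import *
for th in (.9,1.2,1.4,1.57):
  a=th-np.radians(10)
  print(th,[((proj("scene",H+r*(np.cos(a)*k-np.sin(a)*u))-[90,100])*3.3).round().tolist() for r in(110,45)])
from PIL import Image
E
python3 - <<'E'
import cv2
im=cv2.imread("pics/s5a.png")[100:280,90:260]
cv2.imwrite("pics/s5b.png",cv2.resize(im,None,fx=3.3,fy=3.3,interpolation=cv2.INTER_CUBIC))
E
```

```text
0.9 [[[338.0, 211.0]], [[307.0, 303.0]]]
1.2 [[[362.0, 222.0]], [[318.0, 306.0]]]
1.4 [[[374.0, 236.0]], [[323.0, 312.0]]]
1.57 [[[381.0, 251.0]], [[326.0, 318.0]]]
```

View pics/s5b.png

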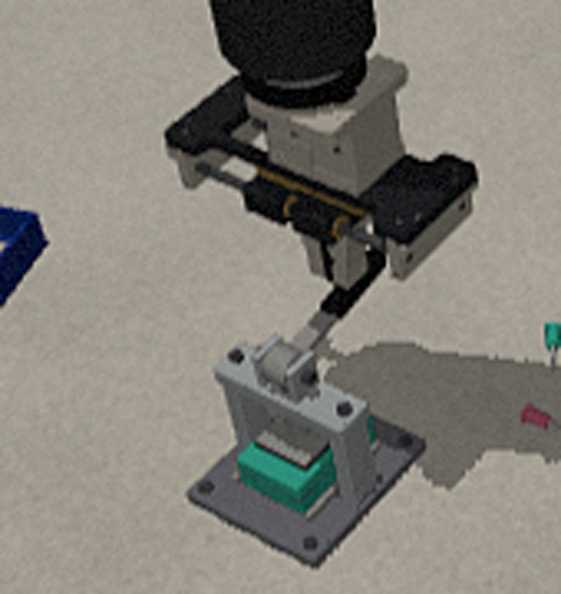

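The lever tip is at about (378,257) in the crop. The model gives (381,251) for 1.57 and (374,236) for 1.4, so it looks fully down. One more check from both cameras, after backing off.

```bash
python3 - <<'E'
from h import *
import cv2
p=bot.read_state()["tcp_pos"].copy();p[2]=330;bot.line_to(p,200)
q=p.copy();q[:2]=[400,-380];bot.line_to(q,250);bot.pause(.4)
a=bot.camera("scene");b=bot.camera("top");print(bot.read_state()["t"],bot.read_state()["contact_force"])
cv2.imwrite("pics/s6.png",a[:,:,::-1]);cv2.imwrite("pics/t6.png",b[:,:,::-1])
A=cv2.resize(a[160:300,140:370,::-1],None,fx=3.4,fy=3.4,interpolation=cv2.INTER_CUBIC)
cv2.imwrite("pics/s6z.png",A)
print([(((proj("scene",H+110*(np.cos(t-.1745)*k-np.sin(t-.1745)*u))-[140,160])*3.4).round().tolist(),proj("top",H+110*(np.cos(t-.1745)*k-np.sin(t-.1745)*u)).round(1).tolist()) for t in (1.2,1.4,1.57)])
E
```

```text
16.875 [-0.13554179 -0.16647686 -0.08704027]
[([[203.0, 24.0]], [[363.7, 233.1]]), ([[215.0, 39.0]], [[361.3, 237.8]]), ([[223.0, 55.0]], [[359.6, 240.5]])]
```

View pics/s6z.png

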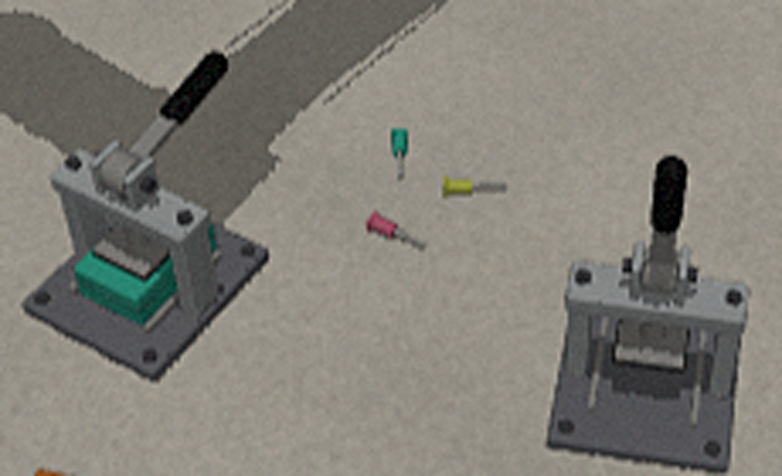

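View pics/t6.png

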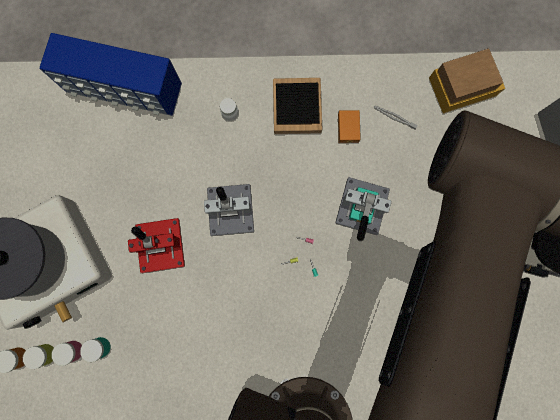

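The lever tip is at about (221,60) in the scene crop, against (223,55) modelled for 1.57. In the top view it is at about (361,239), against (360,240). The empty press's lever is unchanged, and the mould still lies in place under the pad.

```bash
python3 -c "
from plant import bot
print(bot.close_job())"
```

```text
the job is handed in; nothing more can be done
None
```

The loaded press is clamped: I pushed its lever past centre with the closed fingers, it stayed fully down after I let go, and I handed the job in. The clock read about 16.9 s at my last check, against the 32 s limit.

- **First push missed:** the fingers passed over the lever without touching it. The pictures showed the real fingertips about 25 mm higher than the reported TCP. I corrected for that and the second push worked, with about 4 N at most in the readings between moves.
- **Lever:** the push force dropped to about zero past an angle of about 1.2. After I backed off, the tip matched the fully-down position (1.57) to within about 2 px in both cameras.
- **Everything else:** the mould still lies in place under the pad. The empty press's lever and the red look-alike look unchanged. The gripper is well clear, reading about zero force.
- **One disagreement:** at the start the lever looked about 0.13 rad forward of its open stop. It made no difference to the job.

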